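# Drive the stuck red pin out of the panel-pinning jig

## Task

The red locating pin is stuck tight in one bore of the aluminium jig. Take the orange-handled drift from its wooden holder and push its steel rod down that bore so that the red pin drops into the jig's tray, going on until the handle is pressed on the jig; keep it pressed there for a moment with about 10 N. Then stand the drift back fully home in its holder and let go. Never press with more than 25 N on the pin or the jig, and leave the blue pin and the other things on the bench as they are.

Things in the scene. Friction and masses are not known exactly. Their poses are not given: they have to be found in the camera images.
- jig: Fixed aluminium bridge: plate 70 (x) x 130 (y) x 40 mm thick on two legs over a white tray 110 x 110 mm (floor 6 mm above the origin). Origin in the middle of the tray's underside, 0 to 12 mm above the table; the plate's top is 110 mm above it. Two sharp vertical through bores, 20 mm diameter, at y = -30 and +30 mm, x = 0. In each, sprung pads 31 to 37 mm below the top grip a pin.
- red_pin_center (a point): Middle of the red aluminium pin, 19 mm diameter, 36 mm long, upright in one of the two bores (either one), its top 4 to 8 mm below the plate's top. Sliding it takes 8 to 18 N all the way; once its top is among the pads (about 35 mm below the plate's top) the resistance vanishes and it drops.
- blue_pin_center (a point): Middle of the blue pin, same size, in the other bore; it stays there.
- drift_handle (a point): Middle of the drift's orange round handle, 29 mm diameter, 60 mm long, axis z up. A steel rod 18 mm in diameter stands out 45 mm from the handle's flat lower face, which stops on the jig when the rod is fully in: the rod's tip is 75 mm below this point. About 180 g. It starts upright in the holder, the handle's lower face on the holder's top.
- holder_mouth (a point): Centre of the hole's mouth on the holder, a fixed wooden block 70 x 70 x 70 mm: vertical through hole 24 mm in diameter, chamfered 2 mm, mouth 70 to 82 mm above the table. The drift is home when the handle's lower face rests on the block (handle middle 30 mm above this point).
- glue_bottle: Loose white bottle, 44 mm in diameter, 100 mm high, origin under its base. Leave alone.
- paint_jar: Loose amber jar, 52 mm in diameter, 50 mm high, origin under its base. Leave alone.
- foam_offcut: Loose white board offcut 70 x 100 x 12 mm lying flat, origin under its middle. Leave alone.
Not all that is in view belongs to the job. Leave any green or purple look-alike of the part that bears drift_handle alone.

How it is judged:
By the outcome, as a careful person would: the job done as asked, in the order asked, and still so for the second after the job is handed in, with the robot touching nothing.
It also fails if it takes over 64 s, if anything falls off the work surface, if the arm or the gripper's body presses on something with over 40 N, if the wrist force passes 120 N, or if a joint passes its speed limit or range.

## Robot

A 6-joint arm with a two-finger parallel gripper is mounted at the origin on the work surface. World frame = base frame: x ahead of the robot, y to its left, z up, the work surface at z = 0. Lengths are in m, angles in rad, forces in N, time in s.
With the tool pointing down it reaches from about 0.275 to 1 m from the base axis. Payload 8.4 kg.
Tool frame: the origin (TCP) lies between the finger pads; the fingertips stand 25 mm ahead of it and the grasp point (between the pads) lies 6 mm ahead of it; y points along the fingers, z is the direction in which the jaws open and shut, and the axes are right-handed (so a half turn about y gives the same grasp; the last joint's range is limited). The gripper opens to 85 mm and grips with 20 to 120 N. Pads are 22 mm wide; open, the fingers measure 114 mm over their backs; the gripper's body (76 mm by 85 mm) begins 54 mm behind the grasp point. The pads swing forward as they close: fully open they stand 13 mm farther back than shut.
Start: joints at [1.321, 0.353, 1.633, -0, 1.155, -0.002], TCP at [0.153, 0.606, 0.256] pointing down, gripper open.
Joint ranges: [-2.63, 2.63], [-0.92, 2.1], [0.06, 2.66], [-1.3, 4.44], [0, 2.69], [-3.02, 3.02]. Speed limits (rad/s): [2.22, 2.22, 2.79, 3.14, 3.14, 3.14].

## Interface

Orientations are given as a unit quaternion [w, x, y, z].
In Python, from cell import arm, jaws, optics, hand_in gives the robot as it stands. Calls block until the motion is done:
- arm.move_ptp(position, orientation): joint-space move of the TCP to a pose.
- arm.move_l(position, v=0.15, orientation=None): straight line of the TCP; orientation=None keeps the orientation; v is the mean speed in m/s.
- arm.move_j(angles): joint-space move.
- jaws.grip(opening, f_grip=None): opening from 0.0 (shut) to 1.0 (fully open); f_grip is the grip in N (None keeps the last); returns when the fingers have stopped.
- arm.dwell(seconds).
- arm.inverse_kinematics(position, orientation): joint angles nearest the present ones, or None.
- arm.sense(): the state.
- optics.snapshot(name): name is "scene" or "top" or "wrist"; returns (picture, depth): 384x512x3 uint8, red, green, blue; 384x512 float32, m along the optical axis (not along the pixel's ray), 0 where there is no reading.
- optics.camera_model(name): a dict with "camera_matrix" (3x3 intrinsics, pixels), "D" ([k1, k2, p1, p2, k3] as OpenCV has them; the pictures are not rectified), "rvec" (rotation vector, rad) and "tvec" (3), from world to camera coordinates, as OpenCV has them. Camera axes: x right, y down, z forward; pixel columns grow to the right and rows downward; lengths in m; the calibration is good to about 2 mm. A picture is of the moment at which its call begins: read the wrist's pose just before it. camera_model takes no time and is no camera call; for the wrist camera it gives the pose at the moment of the call.
A pose or a line that the arm cannot do raises arm.PlanningError and nothing moves.
- hand_in(): hands the job in, once; it reports no verdict.
Trained networks look in the newest picture that a camera, given by its name, has taken for a name from the list of things; names that differ only in an ending like _2 or _b are one class to them, and where a whole thing is asked for, a point or a joint stands for the part that bears it (a point fixed in the world has none). Each returns a list of dicts, best first, with "p" (0 to 1); they miss things now and then, are a little off and sometimes report something else, mostly with a low value. They report only what shows in the picture. A call takes as long as a camera call. They do not tell look-alikes from the thing itself.
- optics.look_for(camera, thing): "centre" ([row, column] in pixels, amid what is visible of it).
- optics.masks_of(camera, thing): "pixels" (384x512 bool, what is visible of it) and "centre" ([row, column] in pixels, amid what is visible of it).
The state is a dict: "t": time; "qpos": joint angles; "qvel": joint speeds; "joint_torque": joint torques, N m; "tool_pos": TCP position; "tcp_rot": TCP orientation; "wrist_force": force on the tool from outside, world axes, zero at the start; "wrist_torque": the same for the moment, N m; "finger_gap": opening from 0.0 (shut) to 1.0 (fully open).
Only numpy, scipy, OpenCV 4.12 (cv2) and the standard library are available. Lean on these libraries where they do the work, as an engineer would, in place of code of your own. Each camera call takes 0.05 s, during which the arm holds its last target.

## Working session

There is one attempt and no reset: what is moved stays moved. The work goes in short steps, each a Python script; the robot and the scene stay as the last script left them, time stands still between calls to the robot, and variables do not carry over. Pictures are saved under pics/ and viewed, and the job is handed in when it is done.

```bash
ls; mkdir -p pics; python3 - <<'E'
from cell import arm,jaws,optics
import cv2,numpy as np
s=arm.sense();print(s)
for n in["scene","top"]:
    im,d=optics.snapshot(n);cv2.imwrite(f"pics/{n}0.png",im[:,:,::-1]);np.savez(f"{n}0.npz",im=im,d=d)
    for t in["jig","red_pin_center","blue_pin_center","drift_handle","holder_mouth"]:
        print(n,t,[(np.round(r["centre"]).tolist(),round(r["p"],2)) for r in optics.look_for(n,t)])
    print(optics.camera_model(n))
E
```

```text
pics
{'t': 0.0, 'qpos': array([ 1.32057138e+00,  3.53623959e-01,  1.63417914e+00, -1.19023383e-05,
        1.15516722e+00, -2.43928163e-03]), 'qvel': array([-1.49862781e-03,  9.35402355e-04,  9.82979102e-04, -1.68038474e-03,
       -6.76605408e-04, -1.73630477e-05]), 'joint_torque': array([-7.04733557e-04, -6.05259061e+01, -3.42047703e+01, -6.22935772e-05,
        9.67127999e-03, -1.92381543e-05]), 'tool_pos': array([0.15320044, 0.60546267, 0.2555575 ]), 'tcp_rot': array([-0.70120323,  0.7021706 , -0.08743736,  0.08732225]), 'wrist_force': array([0.112971  , 0.10147593, 0.56933873]), 'wrist_torque': array([-0.04895801,  0.00939379, -0.02427185]), 'finger_gap': 1.0024627539015771}
scene jig [([221.0, 343.0], 0.95), ([240.0, 186.0], 0.36)]
scene red_pin_center []
scene blue_pin_center []
scene drift_handle [([178.0, 148.0], 0.89), ([169.0, 190.0], 0.81), ([204.0, 163.0], 0.58)]
scene holder_mouth [([199.0, 199.0], 0.61)]
{'camera_matrix': array([[356.8819233 ,   0.        , 250.54881074],
       [  0.        , 356.8819233 , 190.98328661],
       [  0.        ,   0.        ,   1.        ]]), 'D': array([-0.11310729,  0.        ,  0.        ,  0.        ,  0.        ]), 'rvec': array([ 1.45643117,  1.95425089, -0.91578336]), 'tvec': array([ 0.23370354, -0.26669884,  1.27467548])}
top jig [([193.0, 157.0], 0.69)]
top red_pin_center []
top blue_pin_center [([189.0, 134.0], 0.41)]
top drift_handle [([148.0, 347.0], 0.72), ([190.0, 391.0], 0.62), ([196.0, 333.0], 0.55)]
top holder_mouth [([202.0, 324.0], 0.88)]
{'camera_matrix': array([[448.13889059,   0.        , 250.36741656],
       [  0.        , 448.13889059, 187.8145882 ],
       [  0.        ,   0.        ,   1.        ]]), 'D': array([0.01241971, 0.        , 0.        , 0.        , 0.        ]), 'rvec': array([ 2.14346434, -2.19149418,  0.07844925]), 'tvec': array([-0.04272953,  0.59364552,  0.95107855])}
```

View pics/scene0.png

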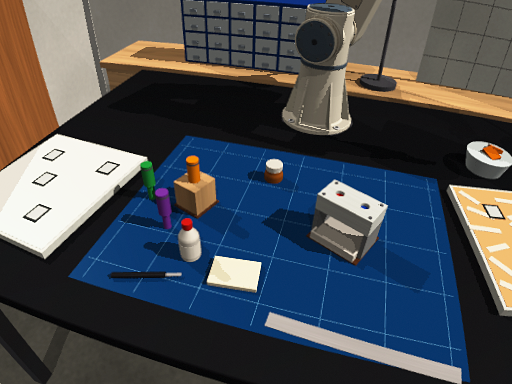

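View pics/top0.png

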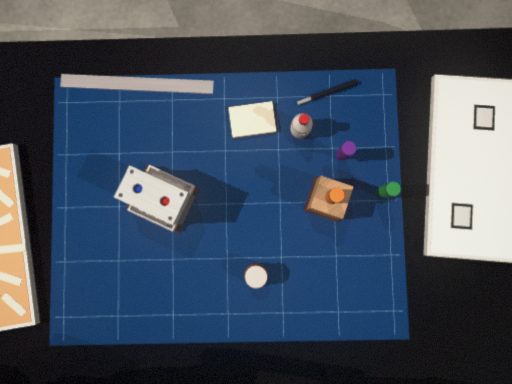

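```bash
python3 - <<'E'
import cv2,numpy as np
a=cv2.imread("pics/scene0.png")[130:280,100:260];b=cv2.imread("pics/top0.png")[110:250,100:420]
a=cv2.resize(a,None,fx=3.5,fy=3.5,interpolation=3)
cv2.imwrite("pics/s0c.png",a);cv2.imwrite("pics/t0c.png",cv2.resize(b,None,fx=2.5,fy=2.5,interpolation=3))
E
```

```text
(no output)
```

View pics/s0c.png

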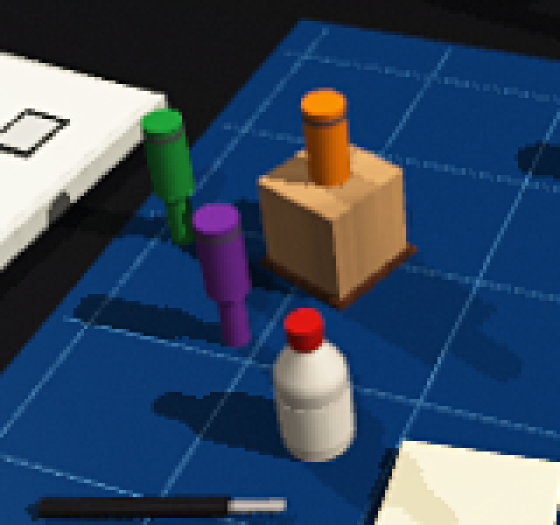

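View pics/t0c.png

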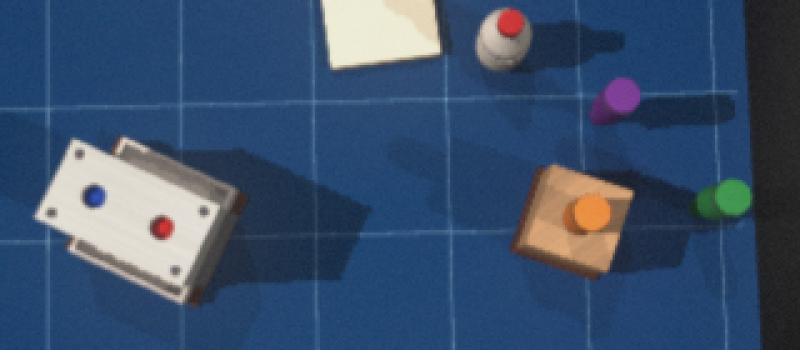

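The drift meant is the orange handle standing in the wooden block: top (195,336), scene (169,193). The look-alikes are purple, top (150,347), and green, top (189,391). Both stand free without a block, so I rule them out. The red pin shows at top (201,165) and the blue at (188,138).

```bash
cat > h.py <<'E'
import numpy as np,cv2
from cell import arm,jaws,optics
def Rt(m):
    return cv2.Rodrigues(np.array(m["rvec"]))[0],np.array(m["tvec"]).ravel()
def cloud(m,d):
    h,w=d.shape;u,v=np.meshgrid(np.arange(w),np.arange(h))
    p=np.stack([u,v],-1).reshape(-1,1,2).astype(np.float64)
    n=cv2.undistortPoints(p,m["camera_matrix"],m["D"]).reshape(-1,2)
    c=np.c_[n,np.ones(len(n))]*d.reshape(-1,1)
    R,t=Rt(m);P=(c-t)@R;P[d.ravel()<=0]=np.nan
    return P.reshape(h,w,3)
def onplane(m,rc,z):
    n=cv2.undistortPoints(np.array([[[rc[1],rc[0]]]],float),m["camera_matrix"],m["D"]).ravel()
    R,t=Rt(m);o=-R.T@t;r=R.T@np.array([n[0],n[1],1]);return o+r*(z-o[2])/r[2]
def masks(im):
    hsv=cv2.cvtColor(im,cv2.COLOR_RGB2HSV);H,S,V=cv2.split(hsv)
    red=((H<6)|(H>174))&(S>150)&(V>60)
    blue=(H>108)&(H<128)&(S>150)&(V>90)
    org=(H>=7)&(H<17)&(S>215)&(V>110)
    return red,blue,org
E
python3 - <<'E'
from h import *
for n in["top","scene"]:
    z=np.load(f"{n}0.npz");im,d=z["im"],z["d"];m=optics.camera_model(n);P=cloud(m,d)
    print(n,"cam",-Rt(m)[0].T@Rt(m)[1])
    if n=="top":
        for nm,rc in dict(red=(201,165),blue=(188,138),handle=(195,336),plate=(194,150),plate2=(188,170),block=(211,322),jar=(277,256),bottle=(120,304),purple=(150,347),green=(189,391)).items(): print(nm,np.round(P[rc],4), im[rc])
        print(np.nanmedian(P[185:205,140:175,2]))
    else:
        for nm,rc in dict(red=(193,340),blue=(206,366),handle=(160,193),plate=(200,354),block=(184,207)).items(): print(nm,np.round(P[rc],4),im[rc])
E
```

```text
top cam [ 0.50524268 -0.07145435  0.99920736]
red [0.5628 0.1142 0.1064] [202  58  60]
blue [0.5901 0.1684 0.1065] [ 51  82 176]
handle [ 0.565  -0.222   0.1362] [232 142  64]
plate [0.5768 0.1422 0.1153] [222 218 207]
plate2 [0.5878 0.1022 0.1158] [224 221 210]
block [ 0.5369 -0.2025  0.0772] [184 140 103]
jar [ 0.4031 -0.064   0.0494] [228 219 206]
bottle [ 0.7216 -0.1691  0.1018] [205  58  58]
purple [ 0.658  -0.2538  0.1006] [126  62 149]
green [ 0.5766 -0.3367  0.1056] [ 60 146  77]
0.1141994892293882
scene cam [1.18122922 0.08591345 0.58979624]
red [0.5522 0.1163 0.1059] [83 57 53]
blue [0.5808 0.1732 0.107 ] [44 51 84]
handle [ 0.569  -0.2179  0.1341] [248 145   4]
plate [0.5782 0.1464 0.1146] [230 228 217]
block [ 0.5708 -0.1867  0.0735] [184 136  82]
```

```bash
cat >> h.py <<'E'
from scipy.spatial.transform import Rotation as Ro
def Q(psi):
    # jaws along (cos,sin,0), approach y=-z
    z=np.array([np.cos(psi),np.sin(psi),0]);y=np.array([0,0,-1.]);x=np.cross(y,z)
    q=Ro.from_matrix(np.c_[x,y,z]).as_quat();return np.array([q[3],*q[:3]])
E
python3 - <<'E'
from h import *
s=arm.sense();q=s["tcp_rot"];R=Ro.from_quat([*q[1:],q[0]]).as_matrix();print(R.round(3))
m=optics.camera_model("wrist");Rc,t=Rt(m);c=-Rc.T@t
print("cam in tool",R.T@(c-s["tool_pos"]),"cam axes in tool\n",(R.T@Rc.T).round(3),m["camera_matrix"],m["D"])
for deg in range(0,360,30):
    r=[]
    for p in([.565,-.222,.25],[.565,-.222,.1],[.5625,.1145,.13],[.5625,.1145,.25],[.5,-.222,.3],[.5,.1145,.3]):
        a=arm.inverse_kinematics(p,Q(np.radians(deg))); r.append(None if a is None else a[[3,5]].round(2).tolist())
    print(deg,r)
E
```

```text
[[ 0.969 -0.     0.245]
 [-0.245 -0.     0.969]
 [ 0.    -1.    -0.   ]]
cam in tool [-0.07475419 -0.11708283 -0.0004132 ] cam axes in tool
 [[-0.001  0.956  0.294]
 [ 0.    -0.294  0.956]
 [ 1.     0.001 -0.   ]] [[267.59993189   0.         250.6909333 ]
 [  0.         267.59993189 189.98741336]
 [  0.           0.           1.        ]] [0.01217626 0.         0.         0.         0.        ]
0 [[-0.0, -0.38], [-0.0, -0.38], [-0.0, 0.2], [-0.0, 0.2], [-0.0, -0.42], [-0.0, 0.22]]
30 [[-0.0, -0.9], [-0.0, -0.9], [-0.0, -0.33], [-0.0, -0.33], [-0.0, -0.94], [-0.0, -0.3]]
60 [[-0.0, -1.42], [-0.0, -1.42], [-0.0, -0.85], [-0.0, -0.85], [-0.0, -1.47], [-0.0, -0.83]]
90 [[-0.0, -1.95], [-0.0, -1.95], [-0.0, -1.37], [-0.0, -1.37], [-0.0, -1.99], [-0.0, -1.35]]
120 [[-0.0, -2.47], [-0.0, -2.47], [-0.0, -1.9], [-0.0, -1.9], [-0.0, -2.51], [-0.0, -1.87]]
150 [[-0.0, -2.99], [-0.0, -2.99], [-0.0, -2.42], [-0.0, -2.42], None, [-0.0, -2.4]]
180 [[-0.0, 2.76], [-0.0, 2.76], [-0.0, -2.94], [-0.0, -2.94], [-0.0, 2.72], [-0.0, -2.92]]
210 [[-0.0, 2.24], [-0.0, 2.24], [-0.0, 2.82], [-0.0, 2.82], [-0.0, 2.2], [-0.0, 2.84]]
240 [[-0.0, 1.72], [-0.0, 1.72], [-0.0, 2.29], [-0.0, 2.29], [-0.0, 1.67], [-0.0, 2.32]]
270 [[-0.0, 1.19], [-0.0, 1.19], [-0.0, 1.77], [-0.0, 1.77], [-0.0, 1.15], [-0.0, 1.79]]
300 [[-0.0, 0.67], [-0.0, 0.67], [-0.0, 1.25], [-0.0, 1.25], [-0.0, 0.63], [-0.0, 1.27]]
330 [[-0.0, 0.15], [-0.0, 0.15], [-0.0, 0.72], [-0.0, 0.72], [-0.0, 0.1], [-0.0, 0.75]]
```

```bash
python3 - <<'E'
from h import *
q=Q(np.radians(45))
for n,p in [("wj",[.5625,.1145,.24]),("wh",[.565,-.220,.26])]:
    arm.move_ptp(p,q); arm.dwell(0.2)
    s=arm.sense();m=optics.camera_model("wrist");im,d=optics.snapshot("wrist")
    np.savez(n+".npz",im=im,d=d,tp=s["tool_pos"],**{k:m[k] for k in m})
    cv2.imwrite(f"pics/{n}.png",im[:,:,::-1]);print(n,s["t"],s["tool_pos"],s["wrist_force"])
E
```

```text
wj 3.0833 [0.56240771 0.11512027 0.23998742] [ 0.03856167  0.09596075 -0.27347045]
wh 4.6 [ 0.56532422 -0.21883106  0.2599756 ] [ 0.28598188  0.20585871 -0.37962569]
```

View pics/wj.png

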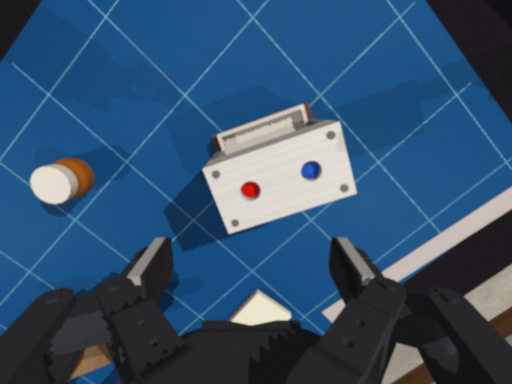

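View pics/wh.png

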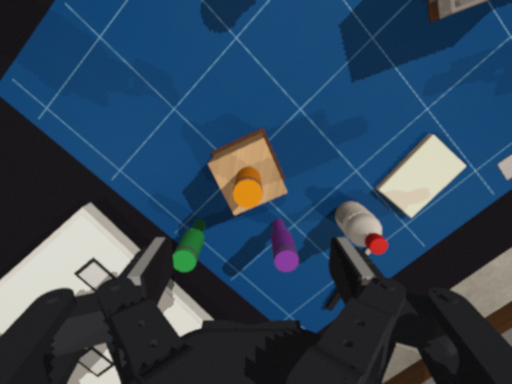

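Wrist views: red bore at (190,250), blue bore at (170,311), orange handle top at (193,248). Purple (260,286) and green (256,184) stand apart from the block. Next come sub-pixel fits and enlarged crops to confirm.

```bash
python3 - <<'E'
from h import *
zj=np.load("wj.npz");zh=np.load("wh.npz")
Pj=cloud(zj,zj["d"]);Ph=cloud(zh,zh["d"])
zp=np.nanmedian(Pj[175:185,270:290,2]);print("plate z wrist",zp, "block z",np.nanmedian(Ph[155:165,235:245,2]),"handle top",np.nanmedian(Ph[188:197,243:252,2]))
c=cv2.resize(zj["im"][110:240,195:365],None,fx=4,fy=4,interpolation=0);cv2.imwrite("pics/cj.png",c[:,:,::-1])
c=cv2.resize(zh["im"][120:225,200:300],None,fx=5,fy=5,interpolation=0);cv2.imwrite("pics/ch.png",c[:,:,::-1])
# plate surface seg -> rectify top view at plane zp 0.25mm/px
def rect(z,zz,cx,cy,half=.09,res=.0005):
    g=np.arange(-half,half,res);X,Y=np.meshgrid(cx+g,cy+g)
    pts=np.c_[X.ravel(),Y.ravel(),np.full(X.size,zz)]
    uv=cv2.projectPoints(pts,z["rvec"],z["tvec"],z["camera_matrix"],z["D"])[0].reshape(X.shape+(2,)).astype(np.float32)
    return cv2.remap(z["im"],uv[...,0],uv[...,1],cv2.INTER_LINEAR),X,Y
r,X,Y=rect(zj,.1145,.576,.142);cv2.imwrite("pics/rj.png",cv2.resize(r[:,:,::-1],None,fx=1.6,fy=1.6))
r,X,Y=rect(zh,.1355,.565,-.22,.03,.0001);cv2.imwrite("pics/rh.png",r[:,:,::-1])
E
```

```text
plate z wrist 0.11371034895423317 block z 0.07477303684601763 handle top 0.13482166604274173
```

View pics/ch.png

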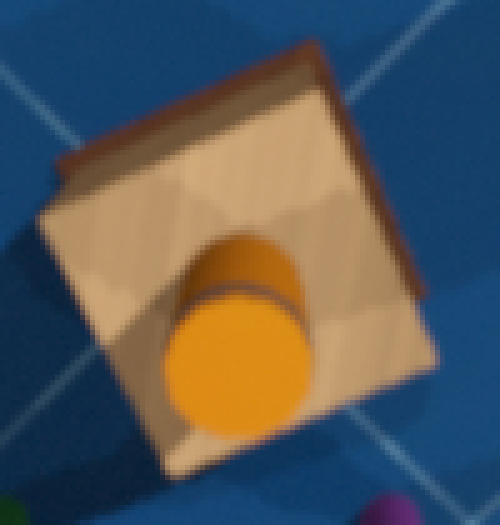

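View pics/cj.png

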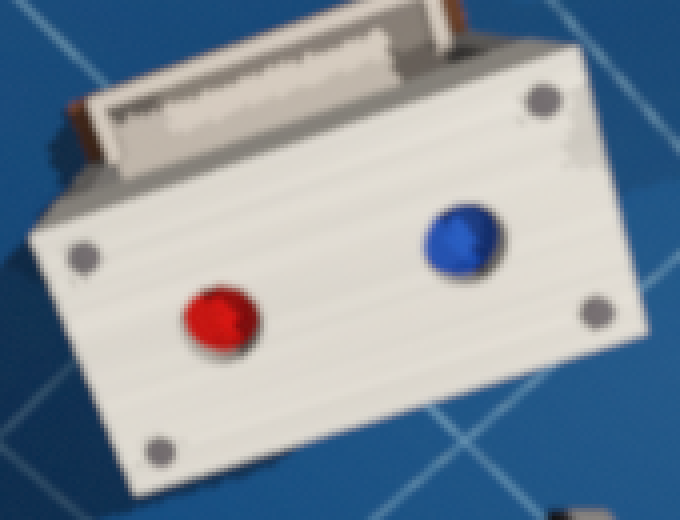

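View pics/rj.png

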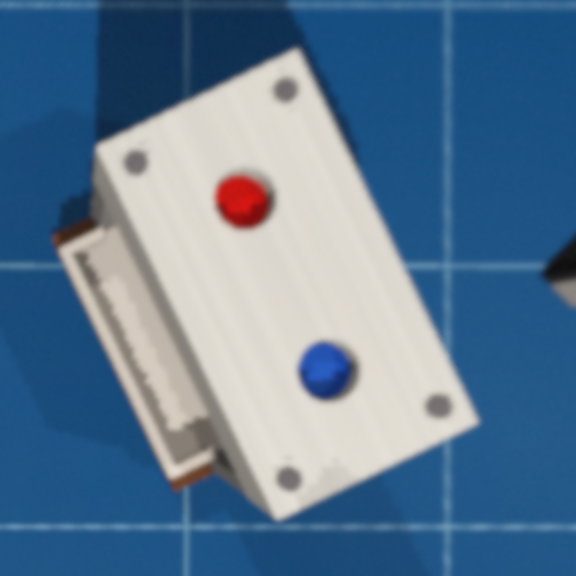

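View pics/rh.png

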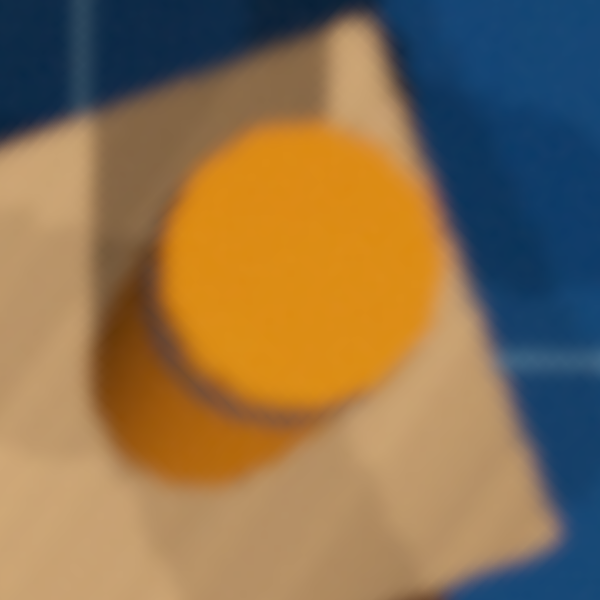

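```bash
cat > meas.py <<'E'
from h import *
def rect(im,m,zz,cx,cy,half,res):
    g=np.arange(-half,half,res);X,Y=np.meshgrid(cx+g,cy+g)
    pts=np.c_[X.ravel(),Y.ravel(),np.full(X.size,zz)]
    uv=cv2.projectPoints(pts,m["rvec"],m["tvec"],m["camera_matrix"],m["D"])[0].reshape(X.shape+(2,)).astype(np.float32)
    return cv2.remap(im,uv[...,0],uv[...,1],cv2.INTER_CUBIC)
def jig(im,m,zz=.1142,c=(.576,.142),tag=""):
    res=.00025;half=.1;r=rect(im,m,zz,*c,half,res)
    hsv=cv2.cvtColor(r,cv2.COLOR_RGB2HSV)
    w=((hsv[...,1]<45)&(hsv[...,2]>165)).astype(np.uint8)
    w=cv2.morphologyEx(w,cv2.MORPH_OPEN,np.ones((9,9)))
    cs,_=cv2.findContours(w,cv2.RETR_EXTERNAL,cv2.CHAIN_APPROX_NONE)
    cc=[k for k in cs if cv2.contourArea(k)>.5*.07*.13/res**2]
    k=max(cc,key=cv2.contourArea);b=cv2.minAreaRect(k)
    f=lambda p:(np.array(c)-half+np.array(p)*res)
    print(tag,"plate",f(b[0]).round(4),np.array(b[1])*res,b[2])
    fill=np.zeros_like(w);cv2.drawContours(fill,[k],-1,1,-1)
    hole=fill&(1-w);cs,_=cv2.findContours(hole,cv2.RETR_EXTERNAL,cv2.CHAIN_APPROX_NONE)
    for k in cs:
        if cv2.contourArea(k)*res**2>1.5e-4:
            e=cv2.fitEllipse(cv2.convexHull(k));(mc,mr)=cv2.minEnclosingCircle(k);print("  hole",f(e[0]).round(4),np.array(e[1])*res*1e3,"enc",f(mc).round(4),mr*2e3*res,r[int(e[0][1]),int(e[0][0])])
def handle(im,m,zz=.135,c=(.565,-.222),tag=""):
    res=.0001;half=.03;r=rect(im,m,zz,*c,half,res)
    hsv=cv2.cvtColor(r,cv2.COLOR_RGB2HSV)
    w=((hsv[...,0]<22)&(hsv[...,0]>8)&(hsv[...,1]>170)&(hsv[...,2]>205)).astype(np.uint8)
    cs,_=cv2.findContours(w,cv2.RETR_EXTERNAL,cv2.CHAIN_APPROX_NONE);k=max(cs,key=cv2.contourArea);e=cv2.fitEllipse(k)
    print(tag,"handle",(np.array(c)-half+np.array(e[0])*res).round(4),np.array(e[1])*res*1e3)
E
python3 - <<'E'
from meas import *
zj=np.load("wj.npz");jig(zj["im"],zj,tag="wrist");zh=np.load("wh.npz");handle(zh["im"],zh,tag="wrist")
for n in["top","scene"]:
    z=np.load(n+"0.npz");m=optics.camera_model(n)
    try: jig(z["im"],m,tag=n)
    except Exception as e:print(e)
    try: handle(z["im"],m,tag=n)
    except Exception as e:print(e)
E
```

```text
wrist plate [0.5756 0.1409] [0.13073798 0.07127133] 64.11297607421875
  hole [0.5885 0.1678] [18.6654644  19.25341797] enc [0.5884 0.1677] 19.395051956176758 [ 42  94 193]
  hole [0.5622 0.1144] [18.16536331 19.77498627] enc [0.5622 0.1139] 19.792131423950195 [211  23  19]
wrist handle [ 0.5656 -0.2237] [26.83937073 27.20940247]
top plate [0.5704 0.1414] [0.1360643  0.08329683] 63.889060974121094
  hole [0.5893 0.1684] [19.59450912 19.86724472] enc [0.5894 0.1683] 20.151050567626953 [ 49  81 176]
  hole [0.563  0.1137] [19.88529778 20.89665222] enc [0.563  0.1138] 21.12877655029297 [212  57  58]
top handle [ 0.5658 -0.2231] [26.15682373 27.02562866]
scene plate [0.5909 0.1412] [0.14218216 0.09935209] 63.8118896484375
  hole [0.5902 0.1696] [17.63981628 20.43964005] enc [0.5896 0.169 ] 20.38981056213379 [37 43 73]
  hole [0.5644 0.1156] [18.10435677 20.75445747] enc [0.5645 0.1155] 20.673994064331055 [85 38 35]
scene handle [ 0.5676 -0.2207] [26.76649475 30.86221313]
```

```bash
python3 - <<'E'
from h import *
s=arm.sense();print(s["t"],s["tool_pos"])
x,y=.5656,-.2237
arm.move_l([x,y,.15],v=.15);arm.dwell(.3);s=arm.sense();print(s["t"],s["tool_pos"],s["tcp_rot"],Q(np.radians(45)))
arm.move_l([x,y,.112],v=.08);arm.dwell(.3);s=arm.sense();print(s["t"],s["tool_pos"],s["wrist_force"])
E
```

```text
4.65 [ 0.56528693 -0.21899878  0.25996669]
5.8333 [ 0.56592504 -0.22383893  0.15071284] [ 0.65327909 -0.65327684  0.27018723 -0.27102523] [-0.65328148  0.65328148 -0.27059805  0.27059805]
6.7583 [ 0.56584836 -0.22379983  0.11245874] [ 0.80583214  0.50674488 -0.25541626]
```

```bash
python3 - <<'E'
from h import *
jaws.grip(0.0,f_grip=100);s=arm.sense();print(s["t"],s["tool_pos"],s["wrist_force"],s["finger_gap"])
arm.move_l([.5656,-.2237,.20],v=.12);s=arm.sense();print(s["t"],s["tool_pos"],s["wrist_force"],s["finger_gap"])
# tip ~ TCP-81 ; hover tip about 25 mm over plate
arm.move_ptp([.5623,.1140,.225],Q(np.radians(45)));arm.dwell(.4)
s=arm.sense();m=optics.camera_model("wrist");im,d=optics.snapshot("wrist")
np.savez("wt.npz",im=im,d=d,tp=s["tool_pos"],**{k:m[k] for k in m});cv2.imwrite("pics/wt.png",im[:,:,::-1])
print(s["t"],s["tool_pos"],s["wrist_force"],s["wrist_torque"])
im,d=optics.snapshot("scene");cv2.imwrite("pics/sc1.png",cv2.resize(im[100:280,120:420,::-1],None,fx=2.5,fy=2.5,interpolation=3))
E
```

```text
7.3333 [ 0.56570158 -0.22374556  0.11233293] [-1.2940672   0.20807588  4.58525987] 0.3193841326248006
8.2167 [ 0.5650691  -0.22350311  0.19918116] [-0.87420723  0.0471032  -2.63489387] 0.3152823562261985
9.8917 [0.56240781 0.1135457  0.22496493] [-0.49206124  0.49461894 -1.23038978] [-0.01719953  0.04762444  0.00526668]
```

View pics/wt.png

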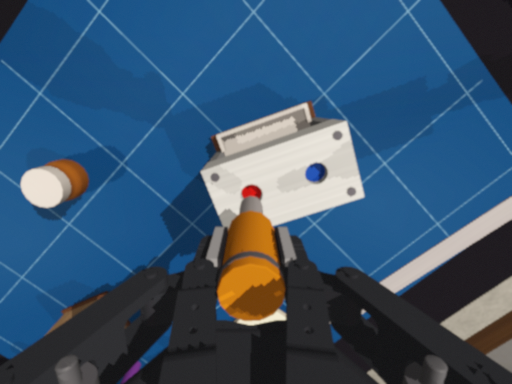

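View pics/sc1.png

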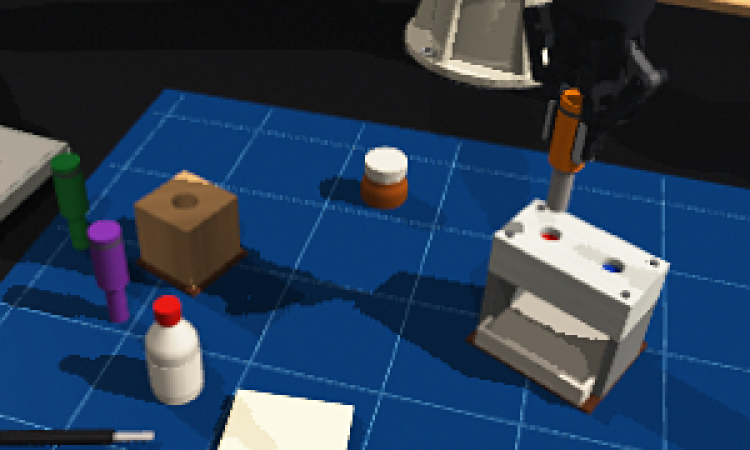

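The drift is held: in the wrist view the rod tip is at about (200,251), just in front of the red bore at (190,252). In the scene view the rod stands above the plate. Next I'll check its tilt and lateral offset.

```bash
python3 - <<'E'
from h import *
z=np.load("wt.npz");im,d=z["im"],z["d"];P=cloud(z,d)
c=np.cos(np.pi/4);tx=np.array([c,-c,0]);tz=np.array([c,c,0])
tp=z["tp"]
L=np.stack([(P-tp)@tx,tp[2]-P[...,2],(P-tp)@tz],-1)*1e3  # tool coords mm: x,y(ahead),z
for r in range(190,290,4):
    row=L[r,225:280];ok=(np.hypot(row[:,0],row[:,2])<18)
    if ok.sum()>3:
        q=row[ok];i=np.argmin(q[:,0]);print(r,ok.sum(),"ahead %.1f front x %.1f  zmin %.1f zmax %.1f mid %.2f cols %s"%(np.median(q[:,1]),np.percentile(q[:,0],10),q[:,2].min(),q[:,2].max(),(q[:,2].min()+q[:,2].max())/2,np.where(ok)[0][[0,-1]]+225))
c=cv2.resize(im[170:330,200:310],None,fx=3.6,fy=3.6,interpolation=0);cv2.imwrite("pics/wtc.png",c[:,:,::-1])
E
```

```text
190 38 ahead 118.2 front x -4.3  zmin -16.9 zmax 17.0 mid 0.04 cols [232 270]
194 40 ahead 118.4 front x -0.6  zmin -17.9 zmax 17.1 mid -0.40 cols [231 270]
198 39 ahead 110.7 front x -8.7  zmin -17.1 zmax 17.2 mid 0.06 cols [232 270]
202 37 ahead 76.1 front x -8.8  zmin -16.3 zmax 16.4 mid 0.06 cols [233 269]
206 30 ahead 63.0 front x -9.1  zmin -12.7 zmax 13.7 mid 0.51 cols [237 266]
210 24 ahead 52.6 front x -12.9  zmin -8.9 zmax 8.2 mid -0.33 cols [239 262]
214 26 ahead 31.7 front x -14.6  zmin -8.0 zmax 7.4 mid -0.31 cols [238 263]
218 36 ahead 26.1 front x -14.5  zmin -11.1 zmax 10.5 mid -0.33 cols [233 268]
222 40 ahead 21.4 front x -14.3  zmin -12.2 zmax 11.5 mid -0.32 cols [231 270]
226 47 ahead 16.4 front x -14.2  zmin -14.1 zmax 14.0 mid -0.04 cols [226 276]
230 54 ahead 12.1 front x -14.3  zmin -14.3 zmax 14.8 mid 0.25 cols [225 278]
234 54 ahead 8.3 front x -13.7  zmin -13.9 zmax 14.4 mid 0.22 cols [225 278]
238 55 ahead 4.0 front x -13.8  zmin -13.9 zmax 14.5 mid 0.29 cols [225 279]
242 54 ahead -0.6 front x -13.9  zmin -13.9 zmax 14.0 mid 0.05 cols [225 279]
246 55 ahe
[... 153 characters left out ...]
 ahead -12.4 front x -14.3  zmin -12.5 zmax 13.2 mid 0.35 cols [225 279]
258 55 ahead -16.1 front x -13.8  zmin -12.1 zmax 13.3 mid 0.59 cols [225 279]
262 55 ahead -18.8 front x -13.9  zmin -11.5 zmax 13.1 mid 0.77 cols [225 279]
266 55 ahead -21.5 front x -13.4  zmin -11.1 zmax 12.5 mid 0.70 cols [225 279]
270 55 ahead -22.2 front x -11.9  zmin -11.0 zmax 12.1 mid 0.54 cols [225 279]
274 55 ahead -22.4 front x -9.9  zmin -10.8 zmax 11.8 mid 0.46 cols [225 279]
278 55 ahead -22.5 front x -8.1  zmin -10.7 zmax 11.4 mid 0.38 cols [225 279]
282 55 ahead -22.7 front x -6.2  zmin -10.9 zmax 11.5 mid 0.31 cols [225 279]
286 55 ahead -22.6 front x -4.5  zmin -10.8 zmax 11.5 mid 0.33 cols [225 279]
```

View pics/wtc.png

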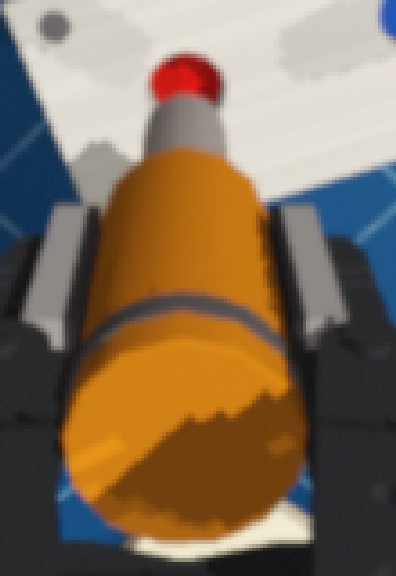

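The drift is straight to within 1°. The tip is about 82.5 mm ahead of the TCP, and the lateral offset to the bore is about 0.3 mm. I'll descend step by step with a force check.

```bash
cat > ins.py <<'E'
from h import *
def go(z,x=.5623,y=.1140,v=.03):
    arm.move_l([x,y,z],v=v);return arm.sense()
E
python3 - <<'E'
from ins import *
s=go(.202,v=.06);arm.dwell(.3);f0=np.mean([ (arm.dwell(.03),arm.sense()["wrist_force"])[1] for _ in range(5)],0);np.save("f0.npy",f0);s=arm.sense();print(s["t"],s["tool_pos"],f0)
z=.202
while z>.1925:
    z-=.0005;s=go(z,v=.012);f=s["wrist_force"]-f0
    print("%.4f act %s F %s t%.2f"%(z,(s["tool_pos"]*1e3).round(2),f.round(1),s["t"]))
    if f[2]>6:break
E
```

```text
10.9917 [0.56236108 0.11399958 0.20215471] [ 0.20152371  0.08639799 -2.0108951 ]
0.2015 act [562.25 113.98 201.45] F [ 0.5  0.5 -0.5] t11.24
0.2010 act [562.27 114.   200.94] F [-0.8 -0.1  0.3] t11.49
0.2005 act [562.29 114.02 200.45] F [-0.  -0.   0.7] t11.74
0.2000 act [562.28 113.99 199.97] F [-0.6  0.3  0.2] t11.99
0.1995 act [562.28 114.01 199.47] F [-1.1 -0.4  0.1] t12.24
0.1990 act [562.29 114.   198.95] F [0.  0.4 0.4] t12.49
0.1985 act [562.25 113.99 198.45] F [-0.2 -0.   0.6] t12.74
0.1980 act [562.27 113.99 197.96] F [0.6 0.4 0.3] t12.99
0.1975 act [562.29 113.99 197.46] F [-0.5 -0.3  0.3] t13.24
0.1970 act [562.28 114.   196.96] F [-0.2  0.9 -0.3] t13.49
0.1965 act [562.27 113.98 196.45] F [-0.5  0.2 -0.9] t13.74
0.1960 act [562.26 113.98 195.95] F [-0.7 -0.5  0.5] t13.99
0.1955 act [562.28 113.99 195.46] F [ 0.4 -0.3  0.6] t14.24
0.1950 act [562.28 114.03 194.97] F [ 0.1 -0.7  0.9] t14.49
0.1945 act [562.25 113.97 194.45] F [-0.2  0.6 -0.1] t14.74
0.1940 act [562.28 114.   193.96] F [ 0.4  0.6 -0.6] t14.99
0.1935 act [562.26 114.01 193.45] F [ 0.1 -0.  -0.4] t15.24
0.1930 act [562.29 113.99 192.96] F [-0.4 -1.  -0.8] t15.49
0.1925 act [562.28 113.99 192.47] F [-0.  -0.1  1. ] t15.74
```

```bash
python3 - <<'E'
from ins import *
f0=np.load("f0.npy")
z=.1925
while z>.1545:
    z-=.001;s=go(z,v=.012 if z>.186 else .02);f=s["wrist_force"]-f0
    print("%.4f act %s F %s t%.2f"%(z,(s["tool_pos"]*1e3).round(2),f.round(1),s["t"]))
    if f[2]>20 or np.hypot(f[0],f[1])>8:break
E
```

```text
0.1915 act [562.24 114.   191.41] F [-1.2  0.   0.7] t15.99
0.1905 act [562.23 113.97 190.39] F [-0.1  0.2  0. ] t16.24
0.1895 act [562.27 113.97 189.43] F [0.4 0.7 0.4] t16.49
0.1885 act [562.27 114.   188.45] F [0.2 0.4 0. ] t16.74
0.1875 act [562.56 114.03 188.19] F [-2.  -0.8  6.1] t16.99
0.1865 act [562.8  114.07 187.66] F [-2.1  0.2 11.9] t17.24
0.1855 act [562.86 114.14 186.64] F [-1.3 -1.5 11.5] t17.49
0.1845 act [562.91 114.17 185.69] F [-2.2 -1.3 10.8] t17.74
0.1835 act [562.92 114.17 184.69] F [-2.4 -0.3 12.1] t17.99
0.1825 act [562.85 114.2  183.87] F [-2.3  0.  13.5] t18.24
0.1815 act [562.88 114.24 182.86] F [-3.3 -0.5 13.6] t18.49
0.1805 act [562.9  114.22 181.9 ] F [-3.  -0.6 13.1] t18.74
0.1795 act [562.92 114.2  180.89] F [-2.3 -0.5 13.1] t18.99
0.1785 act [562.86 114.24 179.71] F [-2.3 -0.1 11.8] t19.24
0.1775 act [562.9  114.21 178.76] F [-2.9 -0.2 11.5] t19.49
0.1765 act [562.95 114.2  177.76] F [-2.2  0.3 11.7] t19.74
0.1755 act [562.88 114.24 176.93] F [-2.6  0.4 14.1] t19.99
0.1745 act [562.84 114.25 175.81] F [-3.   0.3 12. ] t20.24
0.1735 act [562.88 114.24 
[... 470 characters left out ...]
83 114.27 166.72] F [-2.9 -0.5 12. ] t22.49
0.1645 act [562.82 114.27 165.61] F [-2.7  1.2 11.2] t22.74
0.1635 act [562.84 114.29 164.83] F [-3.3 -0.2 14.1] t22.99
0.1625 act [562.77 114.29 163.71] F [-3.2 -0.8 11.4] t23.24
0.1615 act [562.73 114.3  162.37] F [-1.9  0.7  9.8] t23.49
0.1605 act [562.65 114.27 160.86] F [-0.5  1.3  4.7] t23.74
0.1595 act [562.24 113.86 159.12] F [0.4 0.2 0.5] t23.99
0.1585 act [562.2  113.86 158.17] F [ 1.   0.3 -0.6] t24.24
0.1575 act [562.23 113.96 157.35] F [ 0.9 -1.6 -0.4] t24.49
0.1565 act [562.26 114.01 156.45] F [ 1.2  0.3 -0.5] t24.74
0.1555 act [562.28 114.   155.43] F [ 0.6 -0.1  0.2] t24.99
0.1545 act [562.29 114.   154.44] F [ 1.1 -0.5 -0.2] t25.24
```

```bash
python3 - <<'E'
from ins import *
f0=np.load("f0.npy")
z=.1545
def F():
    fs=[]
    for _ in range(4): arm.dwell(.03);fs.append(arm.sense()["wrist_force"])
    return np.mean(fs,0)-f0
while z>.147:
    z-=.0004;s=go(z,v=.012);f=s["wrist_force"]-f0
    print("%.4f act %s F %s t%.2f"%(z,(s["tool_pos"]*1e3).round(2),f.round(1),s["t"]))
    if f[2]>8:break
f=F();print("hold",f.round(1))
z-=np.clip((10-f[2])/9000,-.0006,.0006);go(z,v=.012)
for _ in range(5): 
    arm.dwell(.2);print("hold",round(z,5),F().round(1),arm.sense()["tool_pos"],arm.sense()["t"])
open("z.txt","w").write(str(z))
for n in["scene"]:
    im,d=optics.snapshot(n);cv2.imwrite("pics/sc2.png",cv2.resize(im[130:280,260:430,::-1],None,fx=4,fy=4,interpolation=3))
E
```

```text
0.1541 act [562.29 114.   154.08] F [0.9 0.1 0.3] t25.49
0.1537 act [562.3 114.  153.7] F [ 0.2 -0.9  0.3] t25.74
0.1533 act [562.29 113.97 153.27] F [-0.2 -1.6  1. ] t25.99
0.1529 act [562.31 114.   152.87] F [-0.1 -0.   1. ] t26.24
0.1525 act [562.31 114.01 152.47] F [ 1.  -1.   0.4] t26.49
0.1521 act [562.32 114.03 152.09] F [ 0.8 -0.7  0.4] t26.74
0.1517 act [562.29 114.02 151.67] F [-0.1  0.4  0.5] t26.99
0.1513 act [562.31 114.   151.28] F [ 0.9 -0.5  0.6] t27.24
0.1509 act [562.33 113.99 151.23] F [-1.3 -1.2  5.7] t27.49
0.1505 act [562.34 113.99 151.19] F [-2.9 -1.3 10.8] t27.74
hold [-3.  -1.3 10.5]
hold 0.15055 [-2.9 -1.6  9.9] [0.56235503 0.11398452 0.15119664] 28.4583
hold 0.15055 [-3.1 -1.1  9.9] [0.56235103 0.1139827  0.1511988 ] 28.7917
hold 0.15055 [-2.6 -1.1  9.7] [0.56234291 0.11399825 0.15118665] 29.125
hold 0.15055 [-3.  -0.9 10.1] [0.56233881 0.11400106 0.15119867] 29.4583
hold 0.15055 [-2.8 -1.2 10.1] [0.56234551 0.11399453 0.15119852] 29.7917
```

View pics/sc2.png

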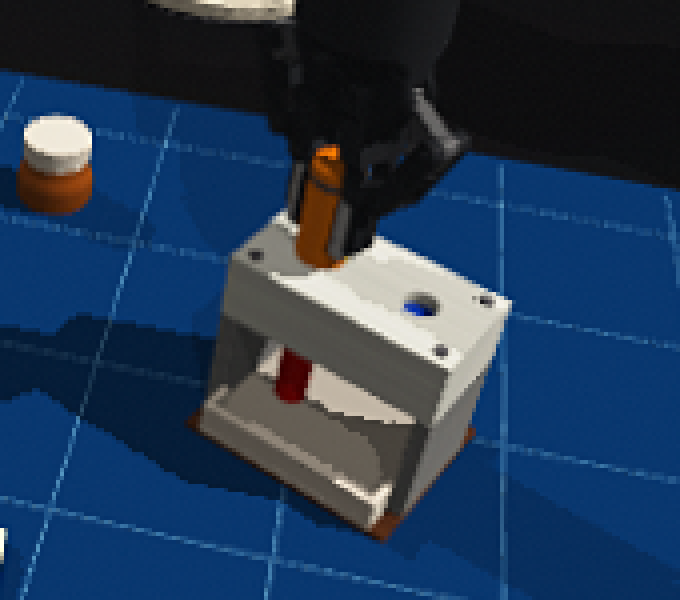

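The handle is flush on the jig at 10 N, and the red pin lies in the tray at crop (375,292). The blue pin is still in its bore. I'll withdraw and look at the empty holder.

```bash
python3 - <<'E'
from meas import *
from ins import go
f0=np.load("f0.npy")
for z in (.17,.19,.205):
    s=go(z,v=.06);print(s["t"],(s["wrist_force"]-f0).round(1),s["tool_pos"][2])
s=go(.23,v=.12);print(s["t"],s["finger_gap"])
for n in["top","scene"]:
    im,d=optics.snapshot(n);np.savez(n+"1.npz",im=im,d=d);m=optics.camera_model(n)
    print(n,[(np.round(r["centre"],1).tolist(),r["p"]) for r in optics.look_for(n,"holder_mouth")])
    r=rect(im,m,.0748,.56,-.215,.05,.00025);cv2.imwrite(f"pics/hm_{n}.png",r[:,:,::-1])
z=np.load("wh.npz");r2=rect(z["im"],z,.0748,.56,-.215,.05,.00025);cv2.imwrite("pics/hm_w.png",r2[:,:,::-1])
a=[cv2.imread(f"pics/hm_{n}.png") for n in("top","scene")];cv2.imwrite("pics/hm.png",np.hstack(a))
E
```

```text
30.3167 [ 0.5 -0.2  0.2] 0.17032673314687438
30.8 [ 0.3  0.7 -0.1] 0.19042475596962488
31.2 [-0.5  0.4 -0.8] 0.20549634204504622
31.5583 0.3137324859084444
top [([199.5, 329.0], 0.86)]
scene [([194.9, 197.9], 0.87)]
```

View pics/hm.png

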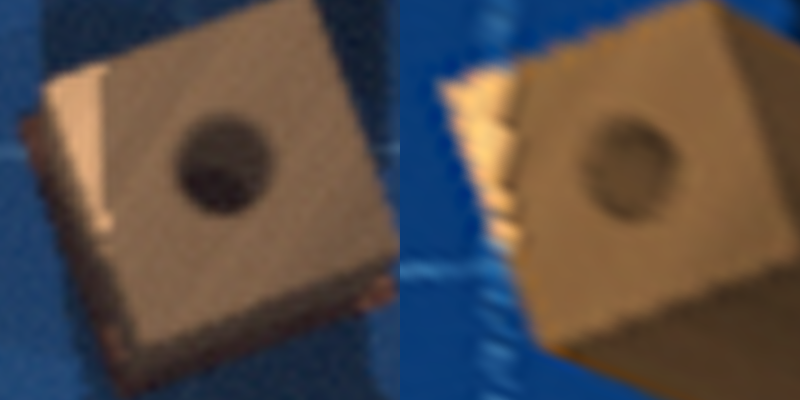

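View pics/hm_w.png

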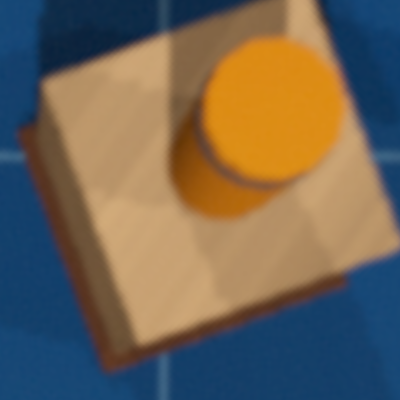

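```bash
python3 - <<'E'
from ins import *
f0=np.load("f0.npy");x,y=.5657,-.2242
arm.move_ptp([x,y,.20],Q(np.radians(45)));
s=go(.163,x,y,v=.08);arm.dwell(.3);s=arm.sense();print(s["t"],s["tool_pos"],(s["wrist_force"]-f0).round(1))
z=.163;st=.003
while z>.108:
    z-=.003 if z>.1175 else .0004
    s=go(z,x,y,v=.03 if z>.1175 else .015);f=s["wrist_force"]-f0
    print("%.4f act %s F %s t%.2f"%(z,(s["tool_pos"]*1e3).round(2),f.round(1),s["t"]))
    if f[2]>4:break
E
```

```text
33.95 [ 0.56589996 -0.22434757  0.16343455] [0.3 0.3 1.1]
0.1600 act [ 565.49 -224.15  159.79] F [-0.2 -0.2  0.4] t34.20
0.1570 act [ 565.52 -224.15  156.72] F [ 0.5 -0.1 -0.3] t34.45
0.1540 act [ 565.52 -224.13  153.73] F [-0.1 -0.3 -0.2] t34.70
0.1510 act [ 565.56 -224.14  150.73] F [-0.3 -0.1  0.2] t34.95
0.1480 act [ 565.53 -224.14  147.73] F [-0.9 -0.5 -0.1] t35.20
0.1450 act [ 565.54 -224.14  144.75] F [-0.4  0.8  0.8] t35.45
0.1420 act [ 565.53 -224.14  141.74] F [-0.2  0.3  0.4] t35.70
0.1390 act [ 565.56 -224.15  138.77] F [-0.  -0.1  0.5] t35.95
0.1360 act [ 565.55 -224.14  135.76] F [ 1.2 -0.1  0.1] t36.20
0.1330 act [ 565.55 -224.14  132.76] F [-0.4  0.1 -0.2] t36.45
0.1300 act [ 565.52 -224.15  129.74] F [-0.1  0.3  0.8] t36.70
0.1270 act [ 565.56 -224.12  126.75] F [-0.3  0.1  0.1] t36.95
0.1240 act [ 565.57 -224.16  123.79] F [0.7 0.2 0.4] t37.20
0.1210 act [ 565.58 -224.13  120.77] F [ 0.5 -0.5 -0.1] t37.45
0.1180 act [ 565.54 -224.13  117.73] F [-1.3 -0.1  0.1] t37.70
0.1150 act [ 565.62 -224.16  114.89] F [-0.5 -0.3  0.5] t38.05
0.1146 act [ 565.72 -224.22  114.61] F [-0.4 -0.5  1. ] t38.30
0.1142 act [ 565.68 -224.18  114.18] F [ 0.3  0.8 -0.3] t38.55
0.1138 act [ 565.67 -224.2   113.76] F [0.2 0.5 0.3] t38.80
0.1134 act [ 565.69 -224.16  113.36] F [-0.3 -0.3  0.1] t39.05
0.1130 act [ 565.67 -224.19  112.96] F [ 0.4 -0.6 -0. ] t39.30
0.1126 act [ 565.66 -224.18  112.57] F [-0.5 -1.1  1. ] t39.55
0.1122 act [ 565.77 -224.23  112.38] F [-0.7 -0.   2.7] t39.80
0.1118 act [ 565.8  -224.25  112.35] F [-2.5  0.3  7.3] t40.05
```

```bash
python3 - <<'E'
from meas import *
from ins import go
x,y=.5657,-.2242
go(.1122,x,y,v=.015)
jaws.grip(0.9);s=arm.sense();print(s["t"],s["finger_gap"],s["wrist_force"])
go(.26,x,y,v=.15);arm.dwell(.2)
m=optics.camera_model("wrist");im,d=optics.snapshot("wrist");P=cloud(m,d);handle(im,m,tag="wrist")
cv2.imwrite("pics/wf.png",im[:,:,::-1])
h=masks(im)[2];print("top z",np.nanmedian(P[188:200,243:252,2]),"block",np.nanmedian(P[155:165,232:242,2]))
arm.move_ptp([.40,.02,.32],Q(np.radians(45)));print(arm.sense()["t"])
for n in["top","scene"]:
    im,d=optics.snapshot(n);cv2.imwrite(f"pics/{n}F.png",im[:,:,::-1])
    m=optics.camera_model(n);handle(im,m,tag=n)
    a=[im[110:250,100:420],2.5] if n=="top" else [im[130:290,110:400],2.7]
    cv2.imwrite(f"pics/{n}Fc.png",cv2.resize(a[0][:,:,::-1],None,fx=a[1],fy=a[1],interpolation=3))
E
```

```text
40.8333 0.8958581669739225 [-0.07492538 -0.35515738  0.92025363]
wrist handle [ 0.5658 -0.2243] [26.85455933 27.20636902]
top z 0.13472171997856527 block 0.0747111391541507
43.3667
top handle [ 0.566  -0.2236] [26.10697632 27.41132813]
scene handle [ 0.5678 -0.2211] [26.55613403 30.8649292 ]
```

View pics/sceneFc.png

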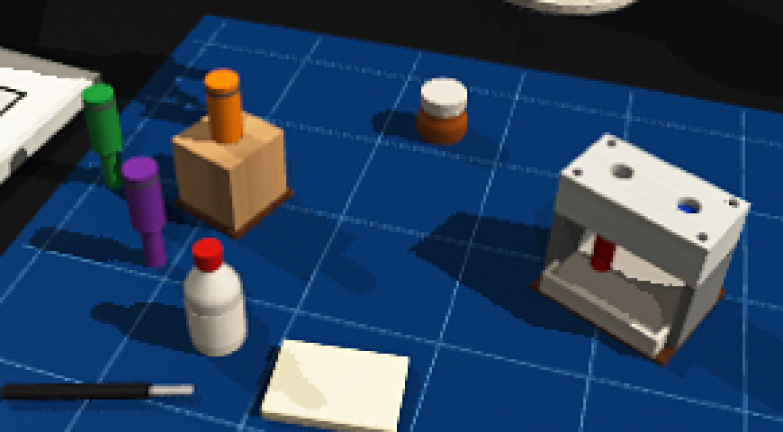

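View pics/topF.png

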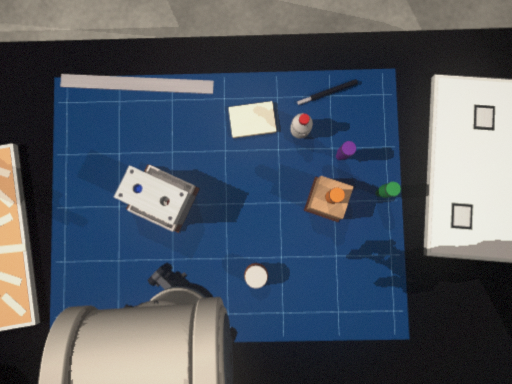

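View pics/wf.png

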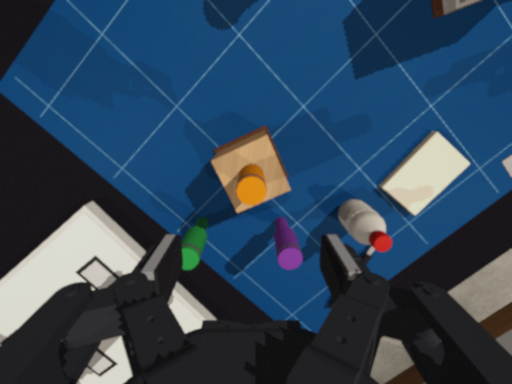

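The drift is back home, with its top at z = 0.1347 as before and 60 mm above the block. The red bore is empty at top (201,165), and the red pin stands in the tray at scene crop (250,602). The blue pin and the other things are unmoved, and the arm is clear.

```bash
python3 -c "
from cell import hand_in,arm
print(arm.sense()['t'],hand_in())"
```

```text
the job is handed in; nothing more can be done
43.4667 None
```

The job is done and handed in at 43.5 s, inside the 64 s limit. The red pin is in the jig's tray and the drift is back in its holder.

- **Pushing:** I took the orange drift and pushed its rod down the red bore in 1 mm steps. The highest push force I read was 14 N. The pin slid at about 12–14 N until it dropped. Forces were read after each step, so a brief peak between readings would not show.
- **Pressing:** With the handle flush on the plate I held it there at 9.7–10.5 N for about 2 s.
- **Drift home:** I put the drift back until its handle touched the block, at about 7 N. After I let go, its top measured 134.7 mm against 134.8 mm at the start, and 60 mm above the block. That means the handle's lower face rests on the block.
- **Rest of the bench:** The last pictures show the red bore empty, the red pin in the tray and the blue pin still in its bore. The bottle, jar, foam and look-alikes look unmoved, and the arm is clear of everything.
- **Disagreement:** The scene camera placed the handle about 2–3 mm off from the wrist and top cameras. I relied on the wrist camera, and the rod entered both the bore and the holder without catching.

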